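# Index the blank carousel and load the drill vice

## Robot

A 7-joint arm with a two-finger parallel gripper is mounted at the origin on the work surface. World frame = base frame: x ahead of the robot, y to its left, z up, the work surface at z = 0. Lengths are in m, angles in rad, forces in N, time in s.
With the tool pointing down it reaches from about 0.4 to 0.9 m from the base axis. Payload 5.6 kg.
Tool frame: the origin (TCP) lies midway between the tips of the shut fingers; the grasp point (between the pads) lies 19 mm behind it; z points along the fingers, y is the line along which they close (so a half turn about z gives the same grasp; the last joint's range is limited). The gripper opens to 92 mm and grips with 3 to 60 N. Pads are 20 mm wide; open, the fingers measure 128 mm over their backs; the gripper's body (75 mm by 189 mm) begins 69 mm behind the grasp point.
Start: joints at [-1.297, 0.468, -0.012, 1.603, 0.006, 1.071, -0.056], TCP at [0.203, 0.618, 0.215] pointing down, gripper open.
Joint ranges: [-2.53, 2.53], [-0.31, 2.02], [-1.57, 1.55], [0.28, 2.44], [-1.29, 4.43], [0.15, 1.84], [-2.92, 2.92]. Speed limits (rad/s): [2.57, 2.57, 3.14, 3.14, 3.14, 3.14, 3.14].

## Interface

Orientations are given as a 3x3 rotation matrix whose columns are the frame's x, y, z axes.
In Python, from station import env, effector, solver, viewer, workorder, search_frame, tip_of gives the robot as it stands. Calls block until the motion is done:
- env.reach(position, orientation): joint-space move of the TCP to a pose.
- env.movel(position, frame=None, rate=0.15): straight line of the TCP; frame=None keeps the orientation; rate is the mean speed in m/s.
- env.goto_joints(angles): joint-space move.
- effector.release() and effector.grasp(squeeze=None): open the fingers fully, or close them until they stop; squeeze is the grip in N (None keeps the last).
- env.pause(seconds).
- solver.inverse_kinematics(position, orientation): joint angles nearest the present ones, or None.
- env.sense(): the state.
- viewer.read_camera(name): name is "side" or "top" or "wrist"; returns (picture, depth): 400x640x3 uint8, red, green, blue; 400x640 float32, m along the optical axis (not along the pixel's ray), 0 where there is no reading.
- viewer.camera_info(name): a dict with "intrinsics" (3x3 intrinsics, pixels), "eye" and "rotation" of the camera in the world; the wrist camera has in their place "T_tool_cam" (4x4, takes a point from camera to tool coordinates, whose origin is the TCP and whose axes are the flange's). Camera axes: x right, y up, looking along -z (the intrinsics and any distortion apply to the point x, -y, -z); pixel columns grow to the right and rows downward; lengths in m; the calibration is good to about 2 mm. The wrist camera is an equidistant fisheye: a pixel r from the principal point sees the ray r / f radians off the axis. A picture is of the moment at which its call begins: read the wrist's pose just before it. camera_info takes no time and is no camera call.
A pose or a line that the arm cannot do raises env.PlanningError and nothing moves.
- workorder.finish_job(): hands the job in; it is judged then, once.
Trained networks look in the newest picture that a camera, given by its name, has taken for a name from the list of things; names that differ only in an ending like _2 or _b are one class to them, and where a whole thing is asked for, a point or a joint stands for the part that bears it (a point fixed in the world has none). Each returns a list of dicts, best first, with "score" (0 to 1); they miss things now and then, are a little off and sometimes report something else, mostly with a low value. They report only what shows in the picture. A call takes as long as a camera call. They do not tell look-alikes from the thing itself.
- search_frame(camera, name): "at" ([x, y, z] in m, in world coordinates, good to about 4 mm: the middle of the surface that is visible of it).
- tip_of(camera, name): "at" ([x, y, z] in m, in world coordinates, good to about 4 mm: a listed point, or the origin of a listed thing).
The state is a dict: "t": time; "joint_positions": joint angles; "joint_velocities": joint speeds; "tau": joint torques, N m; "ee_pos": TCP position; "tcp_rot": TCP orientation; "wrist_force": force on the tool from outside, world axes, zero at the start; "moment": the same for the moment, N m; "gripper_width": finger opening in m; "grasp_force": force on a finger pad.
Only numpy, scipy, OpenCV 4.12 (cv2) and the standard library are available. Lean on these libraries where they do the work, as an engineer would, in place of code of your own. Each camera call takes 0.05 s, during which the arm holds its last target. There are 200 camera calls.

## Task

Turn the green turntable (the posts on its rim are there to push) until the brass blank with the red top stands at the yellow pointer, and leave the turntable there. Then draw that blank straight up out of its slot and lower it, without dropping it, upright into the middle of the open gap of the blue drill vice, down onto the vice floor, and let go. Keep the other two blanks in their slots and leave the chuck key and the oil bottle alone.

Things in the scene. Friction and masses are not known exactly. Their poses are not given: they have to be found in the camera images.
- foot: fixed dark round foot of the carousel, radius 105, standing on the bench; origin on the turntable's axis at bench level. A fixed yellow block (30 x 14, top 34 above the bench) on its own -x side, 136 to 166 from the axis, is the pointer. Its yaw gives the pointer's direction.
- turntable: green disc, radius 128, 12 thick, top 34 above the bench; origin on its axis at its underside. Turns without limit both ways; friction (about 2 N at the rim) stops it when not pushed. Eight upright steel posts, 14 diameter, tops 64 above the bench, at radius 115, at 22.5, 67.5, 112.5 ... degrees from own +x. The marked blank is at the pointer when the disc's yaw equals the foot's yaw.
- slot_marked (a point): point on the disc, turning with it: centre of the marked blank when fully seated, 60 from the axis on the disc's own -x, 66.5 above the bench. Black slotted holders, 28 tall (tops 62 above the bench), stand at radius 60 on own -x, -y, +x and +y (empty); outside 27 radially x 66; slot 11 x 58, long along the tangent, open at the top, its floor the disc.
- slot_plain1 (a point): the same for the first plain blank (turntable's own -y)
- slot_plain2 (a point): the same for the second plain blank (turntable's own +x)
- pickup_point (a point): fixed point 60 from the turntable's axis towards the pointer, 66.5 above the bench: where slot_marked lies when the marked blank is at the pointer
- marked_mid (a point): centre of the loose brass blank with a red band along its top 10: 8 thick (own x), 55 wide (own y), 65 tall (own z, up), about 0.24 kg. Seated, its lower edge stands on the disc at 34 and its top is 99 above the bench, 37 above the holder.
- plain1_mid (a point): centre of a loose plain brass blank of the same size, in its slot (stays there)
- plain2_mid (a point): centre of the other loose plain brass blank (stays there)
- vice: fixed blue drill vice, 170 long (own x), 90 wide (own y); origin under its centre at bench level. Between its two steel-faced jaws is a fixed gap, 14 wide along own x, running all 90 along own y, open at the top: jaw tops 62 above the bench, gap floor 28. A screw with a cross handle sticks out to own -x.
- vice_gap (a point): point in the middle of the vice gap 60.5 above the bench: where the centre of the blank lies when it stands upright on the gap floor; axes as the vice
- chuck_key: loose dark steel T-shaped chuck key, about 110 x 82 x 12, lying near the vice's own -x end; origin under its shank
- oil_bottle: loose yellow oil bottle, diameter 42, 125 tall, standing beyond the vice's own +x end; origin at the centre of its underside
- blank_marked: the marked blank again, origin at the centre of its lower edge
There are look-alikes about, which are no part of the job. What is shaped like the part that bears plain2_mid but purple is not meant.

How it is judged:
By the outcome, as a careful person would: the job done as asked, in the order asked, and still so for the second after the job is handed in, with the robot touching nothing.
It also fails if it takes over 72 s, if anything falls off the work surface, if the arm or the gripper's body presses on something with over 40 N, if the wrist force passes 120 N, or if a joint passes its speed limit or range.

## Working session

There is one attempt and no reset: what is moved stays moved. The work goes in short steps, each a Python script; the robot and the scene stay as the last script left them, time stands still between calls to the robot, and variables do not carry over. Pictures are saved under pics/ and viewed, at most 10 in all, crops included, and the job is handed in when it is done.

```bash
mkdir -p pics; ls; python3 - <<'E'
from station import *
import cv2,numpy as np
for c in ["top","side"]:
    p,d=viewer.read_camera(c); cv2.imwrite(f"pics/{c}0.png",p[:,:,::-1])
    i=viewer.camera_info(c); print(c,i)
    for n in ["foot","turntable","slot_marked","slot_plain1","slot_plain2","pickup_point","marked_mid","plain1_mid","plain2_mid","vice","vice_gap","chuck_key","oil_bottle"]:
        print(n,[(np.round(r["at"],3).tolist(),round(r["score"],2)) for r in tip_of(c,n)[:3]])
print(env.sense()["t"])
E
```

```text
pics
top {'intrinsics': array([[377.87025858,   0.        , 319.07844064],
       [  0.        , 377.87025858, 195.2756232 ],
       [  0.        ,   0.        ,   1.        ]]), 'eye': array([ 0.47122934, -0.08785286,  1.01287108]), 'rotation': array([[-0.03093733,  0.99721083, -0.06792237],
       [-0.99936308, -0.0320701 , -0.01565057],
       [-0.0177852 ,  0.06739492,  0.99756785]])}
foot []
turntable [([0.612, -0.148, 0.028], 0.81), ([0.653, -0.11, 0.036], 0.63), ([0.731, 0.182, -0.003], 0.5)]
slot_marked [([0.653, -0.114, 0.066], 0.7)]
slot_plain1 [([0.566, -0.195, 0.064], 0.66), ([0.568, -0.105, 0.066], 0.65)]
slot_plain2 [([0.566, -0.195, 0.064], 0.66), ([0.568, -0.105, 0.066], 0.65)]
pickup_point []
marked_mid [([0.733, 0.182, -0.001], 0.7), ([0.655, -0.114, 0.066], 0.66)]
plain1_mid [([0.57, -0.106, 0.067], 0.62)]
plain2_mid [([0.342, -0.134, 0.034], 0.69), ([0.504, -0.397, 0.033], 0.59), ([0.571, -0.195, 0.07], 0.45)]
vice [([0.57, 0.149, 0.005], 0.96), ([0.66, -0.108, 0.068], 0.33)]
vice_gap [([0.57, 0.154, 0.062], 0.96), ([0.568, 0.15, 0.001], 0.41)]
chuck_key [([0.4, 0
[... 474 characters left out ...]
09, -0.156, 0.022], 0.81)]
slot_marked [([0.654, -0.11, 0.066], 0.73), ([0.611, -0.157, 0.024], 0.19)]
slot_plain1 [([0.569, -0.109, 0.068], 0.83), ([0.571, -0.195, 0.067], 0.71), ([0.612, -0.155, 0.025], 0.34)]
slot_plain2 [([0.569, -0.109, 0.068], 0.83), ([0.571, -0.195, 0.067], 0.71), ([0.612, -0.155, 0.025], 0.34)]
pickup_point [([0.655, -0.11, 0.03], 0.37)]
marked_mid [([0.657, -0.111, 0.066], 0.91)]
plain1_mid [([0.571, -0.104, 0.066], 0.86)]
plain2_mid [([0.336, -0.139, 0.031], 0.71), ([0.501, -0.406, 0.033], 0.66)]
vice [([0.566, 0.152, -0.001], 0.97)]
vice_gap [([0.572, 0.154, 0.061], 0.57), ([0.656, -0.108, 0.032], 0.37)]
chuck_key [([0.398, 0.139, -0.001], 0.69)]
oil_bottle []
1.4
```

View pics/top0.png

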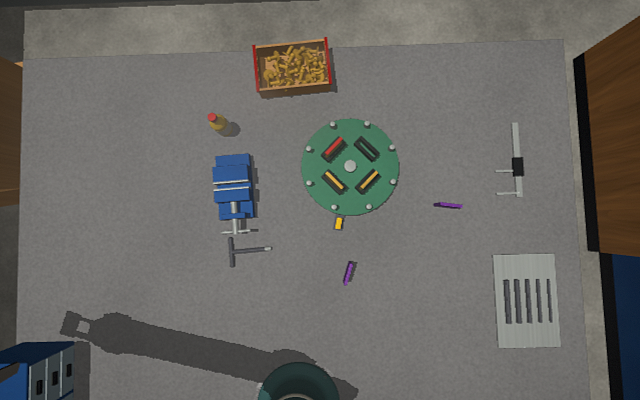

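View pics/side0.png

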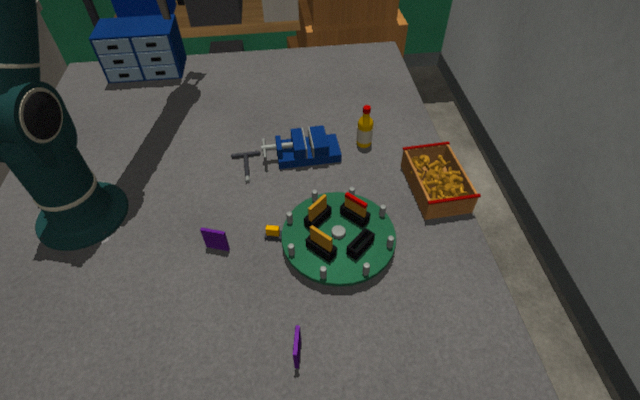

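The top view shows the disc at about (350,167), with the red blank at (334,149), the pointer at (339,223) and the vice gap at about (232,184). The purple look-alikes are lying on the bench. Next I'll get the angles by colour.

```bash
cat > h.py <<'E'
from station import *
import cv2,numpy as np
from scipy.optimize import least_squares
def ray_plane(cam,uv,z):
    i=viewer.camera_info(cam);K=i["intrinsics"];uv=np.atleast_2d(uv)
    d=np.c_[(uv[:,0]-K[0,2])/K[0,0],-(uv[:,1]-K[1,2])/K[1,1],-np.ones(len(uv))]@i["rotation"].T
    e=i["eye"];return (e+d*((z-e[2])/d[:,2])[:,None])
def world(cam,d):
    """world point per pixel from depth"""
    i=viewer.camera_info(cam);K=i["intrinsics"];v,u=np.mgrid[:400,:640]
    P=np.stack([(u-K[0,2])/K[0,0]*d,-(v-K[1,2])/K[1,1]*d,-d],-1)
    return P@i["rotation"].T+i["eye"]
def R(yaw):  # tool down, tool y along yaw
    y=np.array([np.cos(yaw),np.sin(yaw),0]);z=np.array([0,0,-1.]);return np.c_[np.cross(y,z),y,z]
def hsv(p): return cv2.cvtColor(p,cv2.COLOR_RGB2HSV)
def blobs(m,lo=6,hi=4000):
    n,l,s,c=cv2.connectedComponentsWithStats(m.astype(np.uint8));return [(c[k],s[k,4],l==k) for k in range(1,n) if lo<=s[k,4]<=hi]
def meas(cam):
    p,d=viewer.read_camera(cam);W=world(cam,d);H=hsv(p);out={}
    r=np.hypot(W[...,0]-.611,W[...,1]+.152)
    # posts: points standing above disc near rim
    m=(r>.098)&(r<.132)&(W[...,2]>.050)&(W[...,2]<.075)
    pts=[W[b[2]][:,:2].mean(0) for b in blobs(m,4,80)]
    pts=np.array(pts);out["posts"]=pts
    def f(q):
        dx=pts-q[:2];a=np.arctan2(dx[:,1],dx[:,0])-q[2];e=(a-np.pi/8+np.pi/8)%(np.pi/4)-np.pi/8
        return np.r_[np.hypot(*dx.T)-.115,.115*e]
    best=min((least_squares(f,[.611,-.152,y0],loss="soft_l1",f_scale=.003) for y0 in np.arange(0,.78,.2)),key=lambda s:s.cost)
    out["centre"]=best.x[:2];out["mod45"]=np.degrees(best.x[2])%45;out["cost"]=best.cost
    m=(H[...,0]>18)&(H[...,0]<34)&(H[...,1]>150)&(H[...,2]>90)&(r>.13)&(r<.175)
    y=W[m];out["yellow"]=(y[y[:,2]>.028].mean(0) if len(y) else None)
    return p,d,W,H,r,out
E
python3 - <<'E'
from h import *
for c in ["top","side"]:
    p,d,W,H,r,o=meas(c);print(c,{k:np.round(v,4) for k,v in o.items() if k!="posts"},len(o["posts"]))
    if o["yellow"] is not None:
        q=o["yellow"][:2]-o["centre"];print("ptr dir",np.degrees(np.arctan2(q[1],q[0])),np.hypot(*q))
    m=((H[...,0]<8)|(H[...,0]>172))&(H[...,1]>130)&(r<.09)&(W[...,2]>.085)
    q=W[m].mean(0);print("red",q,m.sum(),np.degrees(np.arctan2(*(q[:2]-o["centre"])[::-1])))
    # vice: jaw tops
    m=(abs(W[...,0]-.57)<.12)&(abs(W[...,1]-.152)<.08)&(W[...,2]>.056)&(W[...,2]<.068)
    for b in blobs(m,30): 
        (cx,cy),s,a=cv2.minAreaRect(W[b[2]][:,:2].astype(np.float32)*1000);print("jaw",b[1],cx,cy,s,a)
    cv2.imwrite(f"pics/jaw_{c}.png",cv2.resize(p[140:270,180:280] if c=="top" else p[110:180,220:360],None,fx=5,fy=5,interpolation=2)[:,:,::-1])
s=env.sense();print(s["tcp_rot"].round(2) if hasattr(s["tcp_rot"],'round') else s["tcp_rot"],s["t"])
E
```

```text
top {'centre': array([ 0.6104, -0.1547]), 'mod45': np.float64(44.0365), 'cost': np.float64(0.0), 'yellow': array([ 0.4653, -0.1168,  0.1423])} 8
ptr dir 165.35799910117598 0.15000606302854883
red [ 0.65375347 -0.11202699  0.0989202 ] 80 44.583181942927496
jaw 610 598.2601318359375 151.5720977783203 (44.32676315307617, 90.2127685546875) 3.131021499633789
jaw 477 545.4188842773438 149.15371704101562 (34.09791564941406, 90.47850036621094) 3.081432819366455
jaw 75 491.90380859375 145.84451293945312 (58.62866973876953, 12.679685592651367) 88.24606323242188
side {'centre': array([ 0.6104, -0.1553]), 'mod45': np.float64(44.0894), 'cost': np.float64(0.0), 'yellow': array([ 0.4636, -0.1211,  0.0338])} 8
ptr dir 166.8554497071781 0.1506670668121473
red [ 0.65260386 -0.11266623  0.09719685] 136 45.27504375961563
jaw 391 597.607666015625 152.91177368164062 (43.94496154785156, 92.62770080566406) 3.177699327468872
jaw 308 544.8956909179688 150.5736083984375 (34.081504821777344, 94.8237533569336) 2.9931085109710693
jaw 71 490.73583984375 147.50637817382812 (13.72903060913086, 59.0521240234375) 2.7888476848602295
[[-0.95  0.31  0.  ]
 [ 0.31  0.95  0.  ]
 [-0.    0.   -1.  ]] 1.5
```

```bash
python3 - <<'E'
from h import *
for c in ["top","side"]:
    p,d,W,H,r,o=meas(c)
    m=(H[...,0]>18)&(H[...,0]<34)&(H[...,1]>150)&(H[...,2]>90)&(r>.125)&(r<.18)&(W[...,2]>.03)&(W[...,2]<.038)
    print(c,m.sum(),cv2.minAreaRect(W[m][:,:2].astype(np.float32)*1000))
C=np.array([.6104,-.155])
for k in range(-4,5):
  for f in (90,-90):
    a0=44.05+22.5+45*k; ok=[]
    for a in np.linspace(a0,a0+122.5,6):
        t=np.radians(a);q=solver.inverse_kinematics([*(C+.115*np.array([np.cos(t),np.sin(t)])),.042],R(np.radians(a+f)))
        ok.append(None if q is None else (round(float(q[6]),2)))
    print(round(a0,1),f,ok)
for n,P,y in [("pick",C+.06*np.array([np.cos(2.906),np.sin(2.906)]),166.5),("place",[.569,.151],3.1)]:
  for f in(0,180):print(n,f,solver.inverse_kinematics([*P,.07],R(np.radians(y+f))))
E
```

```text
top 56 ((464.572021484375, -120.44042205810547), (12.946560859680176, 25.95507049560547), 87.38327026367188)
side 67 ((463.8525390625, -120.53800201416016), (13.720935821533203, 28.539140701293945), 77.39263916015625)
-113.5 90 [0.68, 1.0, 1.26, 1.52, 1.8, 2.08]
-113.5 -90 [-2.26, -1.9, -1.56, -1.32, -1.12, -0.75]
-68.5 90 [1.22, 1.48, 1.75, 2.03, 2.29, 2.58]
-68.5 -90 [-1.62, -1.38, -1.14, -0.81, -0.45, -0.09]
-23.5 90 [1.71, 1.98, 2.25, 2.53, 2.86, -2.02]
-23.5 -90 [-1.08, -0.87, -0.5, -0.14, 0.18, 0.53]
21.5 90 [2.21, 2.48, 2.8, -2.1, -1.59, -1.22]
21.5 -90 [-0.56, -0.2, 0.13, 0.47, 0.9, 1.42]
66.5 90 [2.74, -2.18, -1.68, -1.3, -0.86, -0.36]
66.5 -90 [0.08, 0.41, 0.82, 1.33, 1.8, 2.26]
111.5 90 [-1.76, -1.39, -1.04, -0.46, 0.07, 0.49]
111.5 -90 [0.75, 1.24, 1.73, 2.18, 2.72, 2.26]
156.6 90 [-1.13, -0.56, -0.0, 0.42, 0.8, 1.1]
156.6 -90 [1.67, 2.1, 2.63, 2.18, -2.14, -1.79]
201.6 90 [-0.08, 0.35, 0.74, 1.06, 1.3, 1.57]
201.6 -90 [2.54, 2.25, -2.2, -1.84, -1.51, -1.26]
246.6 90 [0.68, 1.0, 1.26, 1.52, 1.8, 2.08]
246.6 -90 [-2.26, -1.9, -1.56, -1.32, -1.12, -0.75]
pick 0 [-0.67543201  1.025612    1.33614544  1.95850494 -1.11766342  1.18089241
 -2.25099072]
pick 180 [-0.38687568  0.63775041  0.77172941  1.94402313 -0.61122022  0.80890277
  0.49156316]
place 0 [-0.66891204  0.58131478  0.46475274  1.88382786 -0.36506085  0.76065262
  0.05208227]
place 180 [-0.15408425  0.56208288 -0.21110488  1.84782825  0.16483208  0.74855713
  2.74095976]
```

```bash
python3 - <<'E'
from h import *
C=np.array([.6104,-.155]);a0=44.05+22.5-90;rot=122.7
def pose(a,z): t=np.radians(a);return [*(C+.115*np.array([np.cos(t),np.sin(t)])),z],R(t-np.pi/2)
env.reach(*pose(a0,.14));print(env.sense()["t"])
env.movel(pose(a0,.044)[0],rate=.12)
effector.grasp(12);s=env.sense();print(s["t"],s["gripper_width"],s["grasp_force"],s["wrist_force"],s["ee_pos"])
try:
    for i,a in enumerate(np.linspace(a0,a0+rot,13)[1:]):
        P,Q=pose(a,.044);env.movel(P,Q,rate=.08)
        s=env.sense();print(i,round(s["t"],2),np.round(s["wrist_force"],1),round(s["gripper_width"],4))
        if np.linalg.norm(s["wrist_force"])>40: break
except env.PlanningError as e: print(e)
E
```

```text
4.9833
7.0917 0.013586882907152452 11.99990138411522 [ 1.51772069  0.97541368 -0.33767035] [ 0.71628616 -0.20014344  0.04399445]
0 7.5 [ 2.7  0.  -1.5] 0.0134
1 7.91 [ 5.2  0.  -4.5] 0.0136
2 8.32 [ 6.6  1.1 -3.3] 0.0137
3 8.72 [ 6.1  3.2 -3.4] 0.0133
4 9.13 [ 6.6  3.6 -3.2] 0.0138
5 9.54 [ 4.9  5.  -2.7] 0.0137
6 9.95 [ 3.7  6.8 -2.1] 0.013
7 10.36 [ 2.8  5.5 -0.7] 0.014
8 10.77 [ 1.5  6.3 -0.7] 0.0133
9 11.18 [0.  6.8 1.9] 0.0134
10 11.58 [-1.3  6.7  2.1] 0.0132
11 11.99 [-3.1  5.   3.2] 0.0135
```

Turned cleanly. Now I'll release, lift and measure again.

```bash
python3 - <<'E'
from h import *
effector.release();s=env.sense();P=np.array(s["ee_pos"]);env.movel([P[0],P[1],.16],rate=.15)
# move above the vice side so that cameras see the disc
C=np.array([.6104,-.155])
t=np.radians(166.8);env.reach([*(C+.06*np.array([np.cos(t),np.sin(t)])),.24],R(np.radians(166.8+180)))
print(env.sense()["t"])
for c in ["top","side"]:
    p,d,W,H,r,o=meas(c);print(c,{k:np.round(v,4) for k,v in o.items() if k!="posts"},len(o["posts"]))
    m=((H[...,0]<8)|(H[...,0]>172))&(H[...,1]>130)&(r<.09)&(W[...,2]>.085)&(W[...,2]<.11)
    if m.sum()>10:
        q=W[m].mean(0);print("red",q,m.sum(),np.degrees(np.arctan2(*(q[:2]-C)[::-1])))
    cv2.imwrite(f"pics/{c}1.png",p[:,:,::-1])
s=env.sense();p,d=viewer.read_camera("wrist");cv2.imwrite("pics/w1.png",p[:,:,::-1]);np.savez("w1.npz",p=p,d=d,pos=s["ee_pos"],rot=s["tcp_rot"])
print(viewer.camera_info("wrist"),s["ee_pos"])
for n in ["marked_mid","pickup_point","slot_marked"]:print(n,[(np.round(r["at"],4),r["score"]) for r in tip_of("wrist",n)])
E
```

```text
14.725
top {'centre': array([ 0.6105, -0.1555]), 'mod45': np.float64(33.6603), 'cost': np.float64(0.0), 'yellow': array([ 0.4712, -0.0879,  1.0129])} 2
side {'centre': array([ 0.6104, -0.1555]), 'mod45': np.float64(33.6091), 'cost': np.float64(0.0), 'yellow': array([ 0.464 , -0.1214,  0.0338])} 8
red [ 0.55123846 -0.14570595  0.09920305] 94 171.07201866169657
{'intrinsics': array([[309.70691629,   0.        , 319.37477021],
       [  0.        , 309.70691629, 201.47822752],
       [  0.        ,   0.        ,   1.        ]]), 'T_tool_cam': array([[-7.81815637e-04,  9.69054801e-01,  2.46844448e-01,
         6.85847417e-02],
       [ 9.99999353e-01,  5.53751489e-04,  9.93336472e-04,
        -3.11445971e-04],
       [ 8.25906997e-04,  2.46845064e-01, -9.69054607e-01,
        -1.70888909e-01],
       [ 0.00000000e+00,  0.00000000e+00,  0.00000000e+00,
         1.00000000e+00]])} [ 0.55199632 -0.13908692  0.23838904]
marked_mid [(array([ 0.5539, -0.1392,  0.0663]), 0.98), (array([ 0.6709, -0.1685,  0.067 ]), 0.36)]
pickup_point []
slot_marked [(array([ 0.5542, -0.1382,  0.0678]), 0.97)]
```

View pics/w1.png

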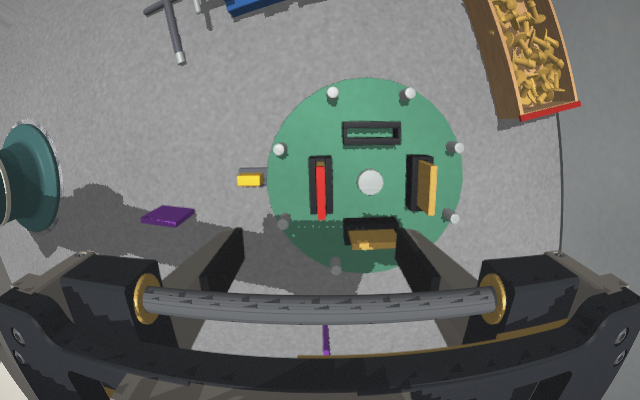

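The wrist view shows the red blank at (320,190), the hub at (370,182) and the pointer at (250,180). I'll measure the residual angle in this single frame.

```bash
cat >> h.py <<'E'
def wworld(d,pos,rot):
    i=viewer.camera_info("wrist");K=i["intrinsics"];T=i["T_tool_cam"];v,u=np.mgrid[:400,:640]
    x=u-K[0,2];y=v-K[1,2];rr=np.hypot(x,y)+1e-9;th=rr/K[0,0];g=np.tan(th)/rr
    P=np.stack([x*g*d,-y*g*d,-d],-1)
    return (P@T[:3,:3].T+T[:3,3])@np.array(rot).T+np.array(pos)
def wmeas(p,d,pos,rot):
    W=wworld(d,pos,rot);H=hsv(p);r=np.hypot(W[...,0]-.6104,W[...,1]+.155);z=W[...,2]
    ok=np.zeros_like(r,bool);ok[:225]=True
    pts=np.array([W[b[2]&(z>.058)][:,:2].mean(0) for b in blobs((r>.095)&(r<.135)&(z>.045)&(z<.075)&ok,8,400) if (b[2]&(z>.058)).sum()>4])
    def f(q):
        dx=pts-q[:2];e=(np.arctan2(dx[:,1],dx[:,0])-q[2])%(np.pi/4)-np.pi/8
        return np.r_[np.hypot(*dx.T)-.115,.115*e]
    b=min((least_squares(f,[.61,-.155,y],loss="soft_l1",f_scale=.003) for y in np.arange(0,.78,.2)),key=lambda s:s.cost)
    C=b.x[:2];print("posts",len(pts),"C",C.round(4),"marked dir",np.degrees(b.x[2])%45+135,"cost",b.cost)
    for n,m in [("yel",(H[...,0]>18)&(H[...,0]<34)&(H[...,1]>150)&(r>.125)&(r<.18)&(z>.029)&(z<.04)&ok),
                ("red",((H[...,0]<8)|(H[...,0]>172))&(H[...,1]>130)&(r<.09)&(z>.094)&(z<.108)&ok)]:
        (cx,cy),s,a=cv2.minAreaRect(W[m][:,:2].astype(np.float32)*1000);q=np.array([cx,cy])/1000
        print(n,m.sum(),q.round(4),W[m].mean(0).round(4),np.round(s,1),round(a,1),"dir",np.degrees(np.arctan2(*(q-C)[::-1])),np.hypot(*(q-C)))
E
python3 - <<'E'
from h import *
a=np.load("w1.npz");wmeas(a["p"],a["d"],a["pos"],a["rot"])
E
```

```text
posts 6 C [ 0.6101 -0.1519] marked dir 168.30637636544856 cost 6.3696545684053245e-06
yel 260 [ 0.4641 -0.1175] [ 0.4647 -0.1179  0.0343] [14.1 29.7] 76.3 dir 166.7553526559089 0.14993471417758214
red 458 [ 0.5517 -0.1408] [ 0.5519 -0.1399  0.1002] [55.3  8.9] 78.7 dir 169.25781407426317 0.05941903350700827
```

```bash
cat > look.py <<'E'
from h import *
C=np.array([.6104,-.1535]);t=np.radians(166.8)
env.reach([*(C+.06*np.array([np.cos(t),np.sin(t)])),.24],R(t+np.pi))
s=env.sense();p,d=viewer.read_camera("wrist");np.savez("w.npz",p=p,d=d,pos=s["ee_pos"],rot=s["tcp_rot"])
wmeas(p,d,s["ee_pos"],s["tcp_rot"])
p,d,W,H,r,o=meas("side");print("side",o["mod45"]+135,o["centre"],len(o["posts"]),s["t"])
E
python3 - <<'E'
from h import *
C=np.array([.6104,-.155])
def pose(a,z): t=np.radians(a);return [*(C+.115*np.array([np.cos(t),np.sin(t)])),z],R(t-np.pi/2)
a=44.05+22.5-90+122.7
env.reach(*pose(a,.13));env.movel(pose(a,.044)[0],rate=.12)
effector.grasp(12);s=env.sense();print(s["wrist_force"],s["gripper_width"])
env.movel(*pose(a-1.7,.044),rate=.03);env.pause(.2)
s=env.sense();q=np.array(s["ee_pos"])[:2]-C;print(np.degrees(np.arctan2(*q[::-1])),a-1.7,s["wrist_force"])
effector.release();env.movel(pose(a-1.7,.14)[0],rate=.15)
import look
E
```

```text
[-2.55531997 -0.27830089  0.55797397] 0.013205357913912573
97.40222148931201 97.55 [ 0.29498673  0.54077839 -1.88189257]
posts 6 C [ 0.6102 -0.1518] marked dir 165.6770429687521 cost 6.2812101201984534e-06
yel 251 [ 0.4639 -0.1183] [ 0.4645 -0.118   0.0345] [13.5 29.6] 76.3 dir 167.09339225665423 0.15013141858698803
red 466 [ 0.5526 -0.1371] [ 0.5528 -0.1363  0.1002] [55.8  8.8] 75.4 dir 165.7473700405743 0.05946009273888066
side 165.53464931036814 [ 0.61050763 -0.1555482 ] 8 20.825
```

```bash
python3 - <<'E'
from h import *
C=np.array([.6104,-.155])
def pose(a,z): t=np.radians(a);return [*(C+.115*np.array([np.cos(t),np.sin(t)])),z],R(t-np.pi/2)
env.reach(*pose(97.0,.13));env.movel(pose(97.0,.044)[0],rate=.12)
effector.grasp(12)
env.movel(*pose(98.0,.044),rate=.02);env.pause(.2)
effector.release();env.movel(pose(98.,.14)[0],rate=.15)
import look
E
```

```text
posts 6 C [ 0.61   -0.1518] marked dir 166.20291809865267 cost 4.923883077788857e-06
yel 236 [ 0.4641 -0.1173] [ 0.4644 -0.1176  0.0346] [12.9 29.5] 79.6 dir 166.70166250641446 0.1499738986733566
red 448 [ 0.5527 -0.1381] [ 0.5528 -0.1366  0.1001] [54.3  8.2] 76.9 dir 166.57362644862224 0.05896816700285228
side 166.24459385350153 [ 0.61050752 -0.15546572] 8 26.7083
```

```bash
python3 - <<'E'
from h import *
y=np.radians(166.5+180);P=[.5525,-.1385]
env.movel([*P,.11],R(y),rate=.15);env.movel([*P,.074],rate=.08)
s=env.sense();print("down",s["wrist_force"])
effector.grasp(25);s=env.sense();print("grip",s["t"],s["gripper_width"],s["grasp_force"],np.round(s["wrist_force"],1),s["ee_pos"])
f=np.array(s["wrist_force"])
if np.linalg.norm(f)<15 and s["gripper_width"]>.005:
    env.movel([*P,.105],rate=.04);s=env.sense();print("mid",np.round(s["wrist_force"],1),s["gripper_width"])
    env.movel([*P,.175],rate=.1);s=env.sense();print("up",s["t"],np.round(s["wrist_force"],1),s["gripper_width"],np.round(s["moment"],2))
    p,d=viewer.read_camera("side");cv2.imwrite("pics/side2.png",cv2.resize(p[60:320,180:480],None,fx=2,fy=2)[:,:,::-1])
E
```

```text
down [ 0.28934861 -0.54164579  0.64100638]
grip 29.6583 0.007745351974568011 24.99575525522232 [-0.1 -0.7  0.1] [ 0.55252346 -0.13853995  0.07400807]
mid [-0.5 -0.6 -3.2] 0.007603846338320602
up 31.4333 [-0.1 -0.7 -3.4] 0.00791924088543467 [-0.06  0.13  0.05]
```

View pics/side2.png

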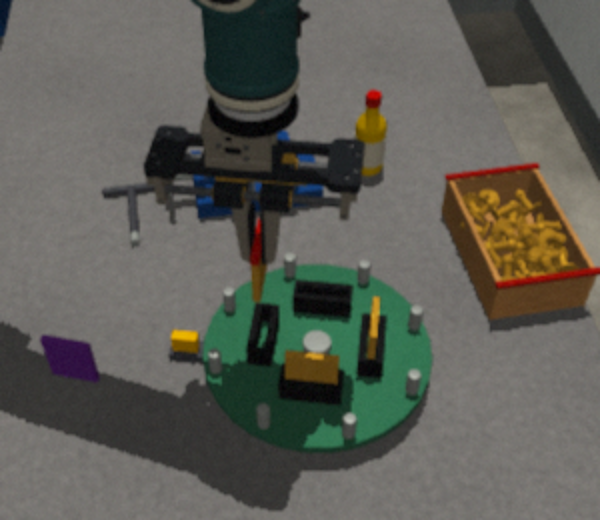

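The blank is held upright at about (257,260) in the crop, and both plain blanks are still in their slots. Next I'll look at the vice with the wrist camera.

```bash
python3 - <<'E'
from h import *
y=np.radians(3.1)
env.movel([.569,.05,.19],R(y),rate=.15)
s=env.sense();p,d=viewer.read_camera("wrist");cv2.imwrite("pics/w3.png",p[:,:,::-1])
W=wworld(d,s["ee_pos"],s["tcp_rot"]);print(s["t"],s["gripper_width"])
m=(abs(W[...,0]-.57)<.06)&(abs(W[...,1]-.152)<.08)&(W[...,2]>.055)&(W[...,2]<.069)
for b in blobs(m,60):
    Q=W[b[2]];print("jaw",b[1],np.round(cv2.minAreaRect(Q[:,:2].astype(np.float32)*1000)[0],1),cv2.minAreaRect(Q[:,:2].astype(np.float32)*1000)[1:],Q[:,2].mean(),np.round(Q.min(0),3),np.round(Q.max(0),3),b[0])
print([(np.round(r["at"],4),r["score"]) for r in tip_of("wrist","vice_gap")],[(np.round(r["at"],4),r["score"]) for r in tip_of("wrist","marked_mid")])
E
```

```text
32.9 0.007883263670310852
jaw 3266 [544.1 151.5] ((34.81492233276367, 89.58812713623047), 2.9544451236724854) 0.06272316297658022 [0.526 0.106 0.059] [0.564 0.197 0.065] [300.52204532  88.83864054]
[(array([0.5667, 0.1529, 0.0611]), 0.78), (array([ 7.322e-01,  1.795e-01, -5.000e-04]), 0.68)] []
```

View pics/w3.png

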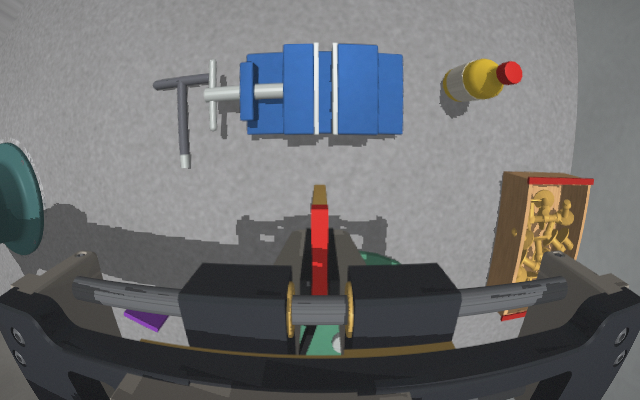

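The gap lies between the white jaw faces at columns 317–335, centred at about (.5688,.1527). The blank is lined up with it.

```bash
python3 - <<'E'
from h import *
y=np.radians(3.1);X,Y=.5688,.153
env.movel([X,Y,.16],R(y),rate=.15);env.movel([X,Y,.107],rate=.08);env.pause(.2)
f0=np.array(env.sense()["wrist_force"]);print(f0.round(1))
for z in [.100,.094,.086,.078,.072,.070,.069,.068,.0672]:
    env.movel([X,Y,z],rate=.03);s=env.sense();f=np.array(s["wrist_force"])-f0
    print(z,f.round(1),round(s["t"],1),round(s["gripper_width"],4))
    if np.linalg.norm(f)>6: break
p,d=viewer.read_camera("side");cv2.imwrite("pics/side4.png",cv2.resize(p[60:260,180:440],None,fx=3,fy=3)[:,:,::-1])
E
```

```text
[-0.1  0.1 -3. ]
0.1 [-0.1 -0.3 -0. ] 35.3 0.0078
0.094 [ 0.  -0.8 -0.3] 35.7 0.0076
0.086 [-0.   0.  -0.6] 36.1 0.008
0.078 [-0.4  0.3  0.3] 36.5 0.0078
0.072 [ 1.  -0.6 -0.3] 36.8 0.0077
0.07 [ 0.3 -0.2 -0.8] 37.1 0.0075
0.069 [-0.4 -0.3 -0.2] 37.3 0.008
0.068 [ 0.5  0.4 -0.6] 37.6 0.0079
0.0672 [-2.2 -0.7  8.7] 37.8 0.008
```

```bash
python3 - <<'E'
from h import *
X,Y=.5688,.153
env.movel([X,Y,.0676],rate=.02);env.pause(.2);print(np.round(env.sense()["wrist_force"],1))
effector.release();env.pause(.2);env.movel([X,Y,.17],rate=.12);env.movel([X,Y-.09,.24],rate=.2)
s=env.sense();p,d=viewer.read_camera("wrist");W=wworld(d,s["ee_pos"],s["tcp_rot"]);H=hsv(p);z=W[...,2]
m=((H[...,0]<8)|(H[...,0]>172))&(H[...,1]>130)&(z>.07)&(z<.11)&(abs(W[...,0]-.569)<.04)
print(m.sum(),W[m].mean(0).round(4),np.percentile(z[m],[5,50,95]).round(4),cv2.minAreaRect(W[m&(z>.09)][:,:2].astype(np.float32)*1000))
q,_=viewer.read_camera("side")
cv2.imwrite("pics/end.png",np.vstack([cv2.resize(p[0:200,180:440],(600,0) if 0 else (520,400)),cv2.resize(q[80:320,200:460],(520,200*2))[:190]])[:,:,::-1])
p,d,W,H,r,o=meas("side");print(o["mod45"]+135,len(o["posts"]),s["t"])
E
```

```text
[-2.2 -0.4  5.6]
431 [0.5678 0.1532 0.0942] [0.0928 0.0942 0.0953] ((567.7498779296875, 153.4754180908203), (7.106651782989502, 54.65873336791992), 3.147508382797241)
166.26866303079964 8 41.5417
```

View pics/end.png

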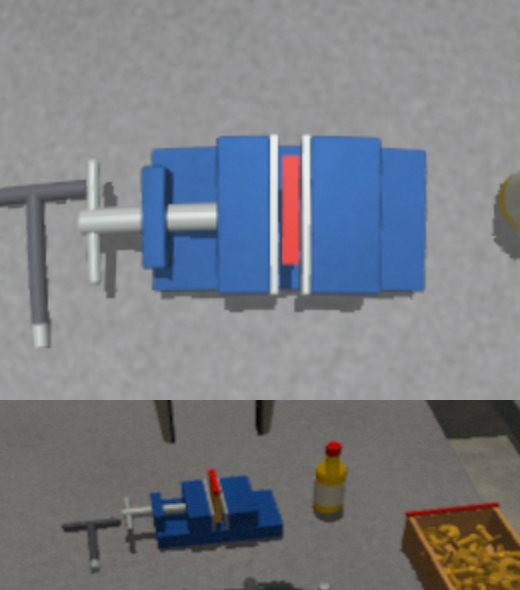

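The blank stands upright in the middle of the gap, red top at (290,210), with its top about 94 mm above the bench. The turntable is unmoved, and the chuck key and bottle are untouched. Handing in.

```bash
python3 -c "
from station import *
print(workorder.finish_job())"
```

```text
the job is handed in; nothing more can be done
None
```

I turned the marked blank to the yellow pointer (within about 0.5° by camera), then set it upright on the floor in the middle of the vice gap, let go, and handed the job in at about 42 s; no verdict came back.

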